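# Shut the marked air valve under the sliding cover

## Task

Shut off the compressed-air line whose valve carries the round disc. With the fingertips push the valve box's flat cover back by its upright lip, away from the robot, until it is fully home against the end stop, sliding and never lifted; then push the lever with the disc clockwise a quarter turn, fully shut against its stop. Leave the other lever and the things standing around as they are, and draw the hand clear.

Things in the scene. Friction and masses are not known exactly. Their poses are not given: they have to be found in the camera images.
- valve_box: grey steel air-valve box fixed flat on the bench, 390 x 314 mm. Origin: on the bench, under the centre of the valve chamber (its open front half, inside 170 in x, 270 mm in y, walls 70 mm high). x axis: from the front (robot side) to the rear. Front face at x = -100 mm; from x = 85 to 280 mm a flat deck 70 mm above the bench, then an end stop bar; side guides and stop rise 16 mm above the deck
- cover: loose flat aluminium plate over the chamber, 186 (x) x 286 (y) x 6 mm, 0.45 to 0.8 kg; slides along the box's x between the side guides (4 mm play each side), by slight friction (1 to 3 N; more if pressed down). Origin: centre of its underside, 70 mm above the bench; axes as the box's. Starts 0 to 30 mm in +x of the box's origin; home against the end stop it is 187 mm from it and the chamber is fully open
- cover_lip (a point): middle of the top edge of the cover's upright lip: a flange 6 mm thick, 180 mm wide and 30 mm high, standing along the cover's front edge (90 mm in -x of the cover's origin), its top 106 mm above the bench
- disc_lever (a joint): angle of the marked valve's lever, rad: 0 = open (it points to the front, -x of the box, along its pipe), 1.571 = shut, at its stop (it points to the box's left, +y, across the pipe); starts at 0 to 0.25. Grows as the lever turns clockwise seen from above. It stays where it is left; about 0.12 N m turns it
- disc_pivot (a point): top of the marked lever on its pivot axis, 56 mm above the bench. This lever has a round flat steel disc, 40 mm across, 5 mm thick, on its pivot. The two pivots are 40 mm behind the chamber's centre, one 65 mm to its right (-y), one 40 mm to its left (+y); either may be the marked one. Below each lever are a brass valve body and a pipe, up to 31 mm above the bench
- disc_tip (a point): free end of the marked lever, at its top edge, 70 mm from the pivot. Both levers are flat steel bar standing on edge, 12 mm thick and 22 mm high, its underside 34 mm and its top 56 mm above the bench, reaching 70 mm from its pivot
- plain_lever (a joint): angle of the other valve's lever, rad, with the same meaning; this lever has only a 12 mm stud on its pivot. It starts at 0 to 0.25 and must stay as it is
- plain_pivot (a point): top of the other lever on its pivot axis, 56 mm above the bench; same bar as the marked lever, without the disc
- plain_tip (a point): free end of the other lever, at its top edge, 70 mm from the pivot
- padlock: brass padlock lying flat in front of the valve box, body 40 x 45 x 20 mm with a steel shackle. A bystander; origin at its underside (centre)
- coupling: brass hose coupling standing in front of the valve box, 28 mm across, 42 mm tall. A bystander; origin at its underside (centre)
- paint_tin: round paint tin, 90 mm across, 110 mm tall, left of the valve box (+y side). A bystander; origin at its underside (centre)
- oil_bottle: grey plastic bottle with black cap, 64 mm across, 180 mm tall, right of the valve box (-y side). A bystander; origin at its underside (centre)
- tape_roll: roll of packing tape lying flat, 90 mm across, 45 mm tall, right of the valve box. A bystander; origin at its underside (centre)
- screwdriver: screwdriver with black handle lying right of the valve box. A bystander; origin at its underside
- parts_tray: open grey plastic tray 110 x 90 x 40 mm, left of the valve box near its front. A bystander; origin at its underside (centre)

How it is judged:
On the way, in this order (a step that is already met when the one before it is completed fails the run):
1. the cover is pushed back to within 17 mm of its end stop while the marked valve is still open (x of cover in the frame of valve_box above 0.17 m and z of cover in the frame of valve_box below 0.076 m and value of joint disc_lever below 0.5 rad), for 0.2 s.
2. the marked lever is turned shut (value of joint disc_lever above 1.45 rad), for 0.2 s.
At the end, for the whole second after the job is handed in: the cover lies flat on the deck within 17 mm of its end stop and at rest, the marked lever is at 1.45 rad or more (shut at 1.571) and at rest, the other lever's tip is within 8 mm of where it began (x of cover in the frame of valve_box above 0.17 m and z of cover in the frame of valve_box below 0.076 m and angle between cover's own z axis and vertical below 0.05 rad and linear speed of cover below 0.01 m/s and value of joint disc_lever above 1.45 rad and velocity of joint disc_lever below 0.05 rad/s and distance of plain_tip from where it was at the start of the episode below 0.008 m); the robot touches nothing.
It fails at once if the cover is lifted more than 10 mm or tipped (z of cover in the frame of valve_box above 0.08 m or angle between cover's own z axis and vertical above 0.12 rad).
It fails at once if the other lever is moved more than 12 mm at its tip (distance of plain_tip from where it was at the start of the episode above 0.012 m).
It fails at once if a thing standing around is moved by more than 20 mm, lifted or knocked over (distance of any of padlock, coupling, paint_tin, oil_bottle, tape_roll, screwdriver, parts_tray from where it was at the start of the episode above 0.02 m or angle between any of paint_tin, oil_bottle, coupling's own z axis and vertical above 0.4 rad).
It also fails if it takes over 51 s, if anything falls off the work surface, if the arm or the gripper's body presses on something with over 40 N, if the wrist force passes 120 N, or if a joint passes its speed limit or range.

## Robot

A 6-joint arm with a two-finger parallel gripper is mounted at the origin on the work surface. World frame = base frame: x ahead of the robot, y to its left, z up, the work surface at z = 0. Lengths are in m, angles in rad, forces in N, time in s.
With the tool pointing down it reaches from about 0.35 to 0.85 m from the base axis. Payload 8.1 kg.
Tool frame: the origin (TCP) lies at the very end of the fingers, on their centre line; the grasp point (between the pads) lies robot.grip_point_offset behind it (robot.grip_point_offset is the distance from the TCP to the grasp point, in m); z points along the fingers, y is the line along which they close (so a half turn about z gives the same grasp; the last joint's range is limited). The gripper opens to 93 mm and grips with 3 to 60 N. Pads are 15 mm wide; open, the fingers measure 128 mm over their backs; the gripper's body (75 mm by 188 mm) begins 65 mm behind the grasp point.
Start: joints at [-1.356, 0.13, 1.488, -0, 1.523, -0.085], TCP at [0.177, -0.573, 0.219] pointing down, gripper open.
Joint ranges: [-2.96, 2.96], [-0.89, 2.26], [0.02, 2.5], [-1.34, 4.48], [0, 2.73], [-2.66, 2.66]. Speed limits (rad/s): [2.39, 2.39, 2.79, 3.14, 3.14, 3.14].

## Interface

Orientations are given as a rotation vector (axis times angle).
In Python, from plant import robot, eyes gives the robot as it stands. The module is installed in compiled form; this text tells all that it offers.
- The arm moves only by the tool apply_moves, never from a script. Its argument "steps" is one flat list of numbers, 7 for each row, row after row: the shift along the tool's x, y, z in units of 30 mm (1.0 is 30 mm), then the turn, a rotation vector about the tool's x, y, z in units of 6 degrees (1.0 is 6 degrees), then the opening in per cent of the stroke, from 0 (shut) to 100 (fully open). In form: [dx, dy, dz, ax, ay, az, fingers, dx, dy, dz, ax, ay, az, fingers, ...]. A call has 1 to 12 rows; each row shifts and turns the commanded pose from where the row before left it, along the tool's axes as they then stand; what a row does not reach is not made up. A row lasts 1/12 s, in which the tool goes at most 41.7 mm and 7.16 degrees, less where a joint would pass 70% of its speed; a pose out of reach is approached as far as the arm can. A call is refused whole if a number of a shift passes 1 or a number of a turn 1, either way. A call with a gripper value outside its range is refused whole. The fingers move at their own pace and stop on an object; "grip_force" is the grip in N (left out, the last holds). Time passes only in rows, so rows that do not move let the fingers close. It gives the time, the measured TCP pose, the force, the opening and the grip force at its end, in the units of the state.
- robot.read_state(): the state, without advancing time (a new reading comes with each control period).
- eyes.read_camera(name): name is "side" or "top"; returns the picture (384x512x3 uint8, red, green, blue); there is no depth.
- eyes.calibration(name): a dict with "K" (3x3 intrinsics, pixels), "k1" (the pictures are not rectified: a ray, as slopes to the right and down, at radius r is drawn at 1 + k1 r^2 times it, then the intrinsics apply), "R" (3x3) and "t" (3): a world point X has camera coordinates R X + t. Camera axes: x right, y down, z forward; pixel columns grow to the right and rows downward; lengths in m; the calibration is good to about 2 mm. A picture is of the moment at which its call begins. calibration takes no time and is no camera call.
- robot.close_job(): hands the job in; it is judged then, once.
Trained networks look in the newest picture that a camera, given by its name, has taken for a name from the list of things; names that differ only in an ending like _2 or _b are one class to them, and where a whole thing is asked for, a point or a joint stands for the part that bears it (a point fixed in the world has none). Each returns a list of dicts, best first, with "conf" (0 to 1); they miss things now and then, are a little off and sometimes report something else, mostly with a low value. They report only what shows in the picture. A call takes as long as a camera call.
- eyes.search_frame(camera, thing): "rect" ([left, top, width, height] in pixels, round what is visible of it).
- eyes.place_of(camera, thing): "xy" ([column, row] in pixels: a listed point, or the origin of a listed thing).
The state is a dict: "t": time; "q": joint angles; "dq": joint speeds; "joint_torque": joint torques, N m; "tool_pos": TCP position; "orientation": TCP orientation; "force": force on the tool from outside, world axes, zero at the start; "wrist_torque": the same for the moment, N m; "opening": finger opening in m; "gripper_force": force on a finger pad.
Only numpy, scipy, OpenCV 4.12 (cv2) and the standard library are available. Lean on these libraries where they do the work, as an engineer would, in place of code of your own. Each camera call takes 0.05 s, during which the arm holds its last target. There are 200 camera calls.

## Working session

There is one attempt and no reset: what is moved stays moved. The work goes in short steps, Python scripts to look and compute and a tool call to move; the robot and the scene stay as the last step left them, time stands still between calls to the robot, and variables do not carry over. Pictures are saved under pics/ and viewed, at most 10 in all, crops included, and the job is handed in when it is done.

Besides the shell and the picture viewer there is one more tool, called after "Call:" as name(argument=value, ...) on one line, values as JSON. apply_moves: Moves the arm, as the interface text tells. Its arguments: {"type":"object","properties":{"steps":{"type":"array"},"grip_force":{"type":"number"}},"required":["steps"]}

```bash
mkdir -p pics; cat > h.py <<'E'
import numpy as np, cv2
from scipy.spatial.transform import Rotation as Ro
from plant import robot, eyes
def ray(cam,px):
    c=eyes.calibration(cam);K=np.array(c["K"]);k=c["k1"]
    d=np.linalg.solve(K,[px[0],px[1],1.0])[:2];u=d.copy()
    for _ in range(20): u=d/(1+k*(u@u))
    R=np.array(c["R"]);t=np.array(c["t"])
    return -R.T@t, R.T@np.r_[u,1]
def atz(cam,px,z):
    o,d=ray(cam,px); return o+d*(z-o[2])/d[2]
def save(cam,name):
    im=eyes.read_camera(cam); cv2.imwrite("pics/"+name,cv2.resize(im[:,:,::-1],(800,600)))
    return im
E
python3 - <<'E'
from h import *
for c in("top","side"):
    save(c,c+"0.png")
    o,_=ray(c,(256,192));print(c,o.round(3))
    for n,z in(("valve_box",0),("cover",.07),("cover_lip",.106),("disc_pivot",.056),("disc_tip",.056),("plain_pivot",.056),("plain_tip",.056),("padlock",0),("coupling",0),("paint_tin",0),("oil_bottle",0),("tape_roll",0),("parts_tray",0)):
        for r in eyes.place_of(c,n)[:2]: print(n,round(r["conf"],2),np.round(r["xy"],0),atz(c,r["xy"],z).round(3))
s=robot.read_state();print(s["t"],s["tool_pos"],s["orientation"],s["opening"],robot.grip_point_offset);print(Ro.from_rotvec(s["orientation"]).as_matrix().round(3))
E
```

```text
top [ 0.326 -0.008  1.478]
cover 0.79 [247. 201.] [0.57  0.037 0.07 ]
cover_lip 0.53 [350. 227.] [ 0.482 -0.273  0.106]
padlock 0.75 [311. 244.] [ 0.442 -0.166  0.   ]
padlock 0.69 [205. 245.] [0.44  0.172 0.   ]
coupling 0.51 [270. 260.] [ 0.389 -0.034  0.   ]
paint_tin 0.83 [179. 166.] [0.702 0.263 0.   ]
paint_tin 0.5 [346. 227.] [ 0.494 -0.28   0.   ]
oil_bottle 0.91 [317. 199.] [ 0.586 -0.19   0.   ]
oil_bottle 0.37 [204. 242.] [0.448 0.175 0.   ]
tape_roll 0.67 [347. 231.] [ 0.482 -0.284  0.   ]
parts_tray 0.63 [160. 216.] [0.535 0.321 0.   ]
side [0.174 0.66  0.722]
valve_box 0.94 [256. 229.] [ 0.554  0.051 -0.   ]
valve_box 0.3 [279. 213.] [ 0.533 -0.032  0.   ]
cover 0.75 [249. 204.] [0.577 0.046 0.07 ]
cover_lip 0.72 [281. 210.] [0.481 0.059 0.106]
padlock 0.97 [270. 281.] [0.438 0.174 0.   ]
coupling 0.56 [329. 233.] [ 0.388 -0.034  0.   ]
paint_tin 0.61 [155. 259.] [0.699 0.264 0.   ]
oil_bottle 0.66 [288. 176.] [ 0.59  -0.188  0.   ]
tape_roll 0.83 [334. 170.] [ 0.486 -0.291  0.   ]
parts_tray 0.76 [195. 308.] [0.535 0.32  0.   ]
1.4 [ 0.17722456 -0.57321568  0.21862726] [-3.10631003e+00 -4.69162310e-01  1.47387600e-05] 0.09306525727769932 0.0188
[[ 0.955  0.295 -0.   ]
 [ 0.295 -0.955  0.   ]
 [-0.    -0.    -1.   ]]
```

View pics/top0.png

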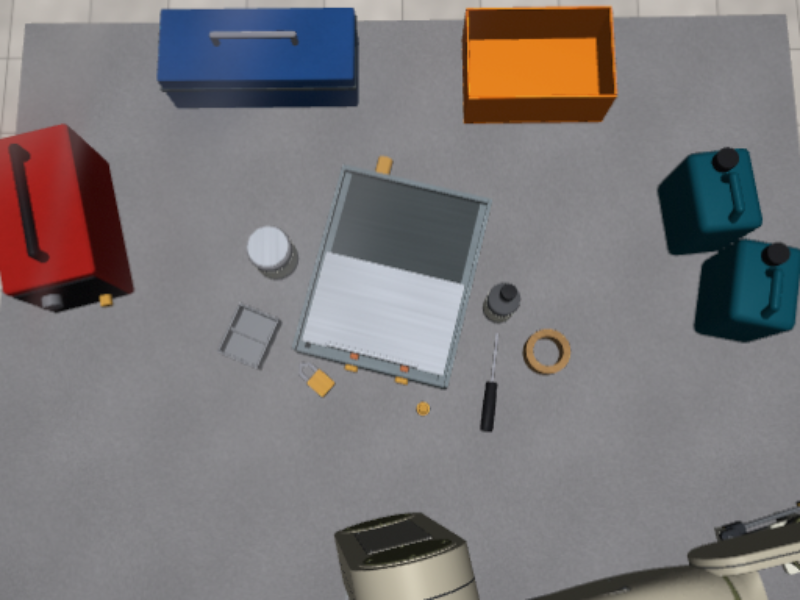

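View pics/side0.png

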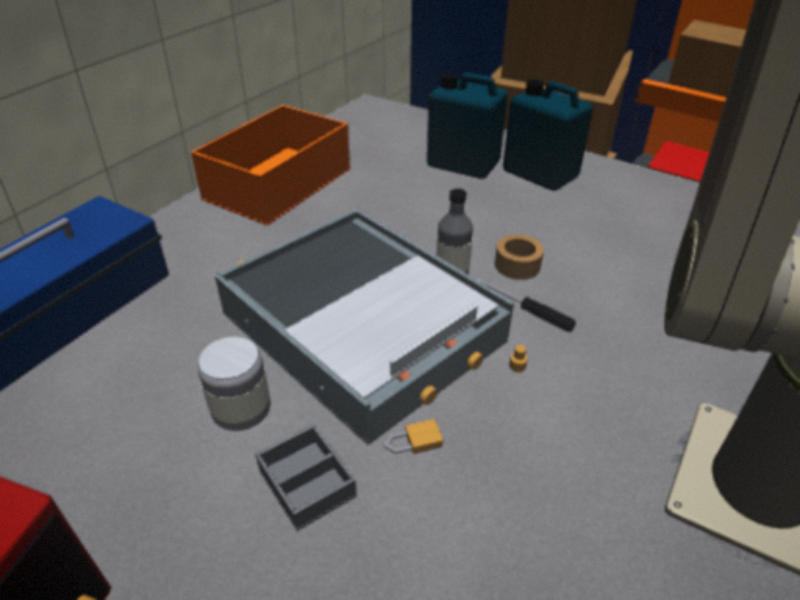

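The top view shows the box corners at about (344,170), (489,203), (445,387) and (297,350) in the 800 px picture. The orange lever tips show near (354,356) and (404,368). In the side view the lip runs from (391,370) to (477,312).

```bash
python3 - <<'E'
from h import *
f=lambda c,x,y,z: atz(c,(x*.64+0,y*.64),z)[:2].round(3)
P=[f("top",344,170,.086),f("top",489,203,.086),f("top",445,387,.07),f("top",297,350,.07)]
print(P)
P=np.array(P);ux=(P[0]+P[1]-P[2]-P[3]);print("yaw",np.degrees(np.arctan2(ux[1],ux[0])),"len",np.linalg.norm(ux)/2)
e=P[0]-P[1]+P[3]-P[2];print("yaw from y",np.degrees(np.arctan2(-e[0],e[1])),np.linalg.norm(e)/2)
ux/=np.linalg.norm(ux);fc=(P[2]+P[3])/2;print("origin",fc+.1*ux, P.mean(0)-.095*ux)
print("tips",f("top",354,356,.056),f("top",404,368,.056))
print("lip side",f("side",391,363,.106),f("side",477,307,.106))
print("cover rear edge top",f("top",330,253,.076),f("top",465,284,.076))
E
```

```text
[array([0.865, 0.12 ]), array([ 0.792, -0.173]), array([ 0.424, -0.079]), array([0.499, 0.211])]
yaw -14.146392219469446 len 0.37847754226638075
yaw from y -14.244170787241332 0.30074615542014826
origin [0.55846744 0.04155998] [0.55288093 0.04296802]
tips [0.488 0.1  ] [0.463 0.   ]
lip side [0.502 0.156] [ 0.456 -0.014]
cover rear edge top [0.694 0.148] [ 0.628 -0.122]
```

Call:
apply_moves(steps=[0, 0, 0, 0, 0, 0.87, 60, 0, 0, 0, 0, 0, 0.87, 60, 0, 0, 0, 0, 0, 0.87, 60, 0, 0, 0, 0, 0, 0.87, 60, 0, 0, 0, 0, 0, 0.87, 60, 0, 0, 0, 0, 0, 0.87, 60])

```text
t: 1.9
tool_pos: [0.1772, -0.5732, 0.2186]
orientation: [-3.117, 0.394, 0.0]
force: [0.2, -0.5, -0.1]
opening: 0.0587
gripper_force: 0.0
```

Call:
apply_moves(steps=[0.12, -1, 0, 0, 0, 0, 60, 0.12, -1, 0, 0, 0, 0, 60, 0.12, -1, 0, 0, 0, 0, 60, 0.12, -1, 0, 0, 0, 0, 60, 0.12, -1, 0, 0, 0, 0, 60, 0.12, -1, 0, 0, 0, 0, 60, 0.12, -1, 0, 0, 0, 0, 60, 0.12, -1, 0, 0, 0, 0, 60, 0.12, -1, 0, 0, 0, 0, 60, 0.12, -1, 0, 0, 0, 0, 60, 0.12, -1, 0, 0, 0, 0, 60, 0.12, -1, 0, 0, 0, 0, 60])

```text
t: 2.9
tool_pos: [0.3073, -0.2334, 0.2188]
orientation: [3.117, -0.387, 0.001]
force: [1.1, -0.2, -0.3]
opening: 0.0555
gripper_force: 0.0
```

Call:
apply_moves(steps=[0.12, -1, 0, 0, 0, 0, 60, 0.12, -1, 0, 0, 0, 0, 60, 0.12, -1, 0, 0, 0, 0, 60, 0.12, -1, 0, 0, 0, 0, 60, 0.12, -1, 0, 0, 0, 0, 60, 0.12, -1, 0, 0, 0, 0, 60, 0.12, -1, 0, 0, 0, 0, 60, 0.12, -1, 0, 0, 0, 0, 60, 0.12, -1, 0, 0, 0, 0, 60, 0.12, -1, 0, 0, 0, 0, 60, 0.12, -1, 0, 0, 0, 0, 60, 0, 0, 0, 0, 0, 0, 60])

```text
t: 3.9
tool_pos: [0.427, 0.0797, 0.2187]
orientation: [-3.116, 0.381, -0.001]
force: [1.5, -0.0, -0.3]
opening: 0.0557
gripper_force: 0.0
```

Call:
apply_moves(steps=[0, 0, 0.9, 0, 0, 0, 60, 0, 0, 0.9, 0, 0, 0, 60, 0, 0, 0.9, 0, 0, 0, 60, 0, 0, 0.9, 0, 0, 0, 60, 0, 0, 0.85, 0, 0, 0, 60, 0.3, 0, 0, 0, 0, 0, 60, 0.3, 0, 0, 0, 0, 0, 60, 0.3, 0, 0, 0, 0, 0, 60, 0.3, 0, 0, 0, 0, 0, 60, 0.3, 0, 0, 0, 0, 0, 60, 0.3, 0, 0, 0, 0, 0, 60, 0, 0, 0, 0, 0, 0, 60])

```text
t: 4.9
tool_pos: [0.4807, 0.0619, 0.086]
orientation: [-3.117, 0.388, -0.003]
force: [0.3, 0.2, 0.7]
opening: 0.0556
gripper_force: 0.0
```

```bash
python3 - <<'E'
from h import *
im=eyes.read_camera("side"); cv2.imwrite("pics/s1.png",cv2.resize(im[110:290,150:390,::-1],(800,600),interpolation=cv2.INTER_CUBIC))
E
```

```text
(no output)
```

View pics/s1.png

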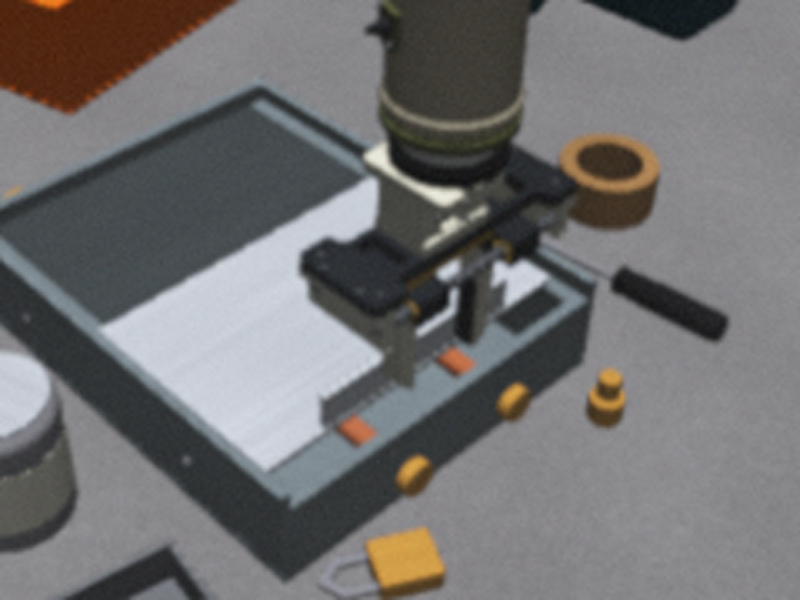

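The fingers, at about (400,375) and (470,330), stand in front of the lip, at or near contact, with the cover still flat. Now the push.

Call:
apply_moves(steps=[0.2, 0, 0, 0, 0, 0, 60, 0.3, 0, 0, 0, 0, 0, 60, 0.4, 0, 0, 0, 0, 0, 60, 0.4, 0, 0, 0, 0, 0, 60, 0.4, 0, 0, 0, 0, 0, 60, 0.4, 0, 0, 0, 0, 0, 60, 0.4, 0, 0, 0, 0, 0, 60, 0.4, 0, 0, 0, 0, 0, 60, 0.4, 0, 0, 0, 0, 0, 60, 0.4, 0, 0, 0, 0, 0, 60, 0.4, 0, 0, 0, 0, 0, 60, 0.3, 0, 0, 0, 0, 0, 60])

```text
t: 5.95
tool_pos: [0.6074, 0.0299, 0.085]
orientation: [-3.118, 0.387, 0.0]
force: [-3.1, 0.4, 2.5]
opening: 0.0559
gripper_force: 1.5
```

Call:
apply_moves(steps=[0.2, 0, 0, 0, 0, 0, 60, 0.2, 0, 0, 0, 0, 0, 60, 0.2, 0, 0, 0, 0, 0, 60, 0.2, 0, 0, 0, 0, 0, 60, 0, 0, 0, 0, 0, 0, 60])

```text
t: 6.37
tool_pos: [0.6309, 0.0239, 0.0852]
orientation: [3.118, -0.387, 0.002]
force: [0.8, -0.2, 0.0]
opening: 0.0557
gripper_force: 0.0
```

Call:
apply_moves(steps=[0.1, 0, 0, 0, 0, 0, 60, 0.1, 0, 0, 0, 0, 0, 60, 0.1, 0, 0, 0, 0, 0, 60])

```text
t: 6.62
tool_pos: [0.6383, 0.0222, 0.0851]
orientation: [-3.118, 0.387, 0.001]
force: [-8.1, 6.6, 3.9]
opening: 0.0561
gripper_force: 5.4
```

Call:
apply_moves(steps=[0.08, 0, 0, 0, 0, 0, 60, 0.08, 0, 0, 0, 0, 0, 60])

```text
t: 6.78
tool_pos: [0.6388, 0.0226, 0.0851]
orientation: [-3.116, 0.387, 0.016]
force: [-37.0, 10.1, 25.2]
opening: 0.0557
gripper_force: 19.0
```

Call:
apply_moves(steps=[-0.3, 0, 0, 0, 0, 0, 60, -0.5, 0, 0, 0, 0, 0, 60, -0.5, 0, -1, 0, 0, 0, 20, -0.7, 0, -1, 0, 0, 0, 0, -1, 0, -1, 0, 0, 0, 0, -1, 0, -1, 0, 0, 0, 0, -1, 0.5, 0, 0, 0, 0, 0, -1, 1, 0, 0, 0, 0, 0, 0, 1, 0, 0, 0, 0, 0, 0, 1, 0, 0, 0, 0, 0, 0, 1, 0, 0, 0, 0, 0, 0, 1, 0, 0, 0, 0, 0])

```text
t: 7.78
tool_pos: [0.4298, -0.0962, 0.2047]
orientation: [3.117, -0.386, 0.004]
force: [0.3, 0.4, 0.1]
opening: 0.0009
gripper_force: 0.0
```

```bash
python3 - <<'E'
from h import *
for c,(x,y) in(("top",(170,110)),("side",(130,120))):
    im=eyes.read_camera(c); cv2.imwrite(f"pics/{c}2.png",cv2.resize(im[y:y+180,x:x+240,::-1],(800,600),interpolation=cv2.INTER_CUBIC))
    for n,z in(("valve_box",0),("cover",.07),("cover_lip",.106),("disc_pivot",.056),("disc_tip",.056),("plain_pivot",.056),("plain_tip",.056)):
        for r in eyes.place_of(c,n)[:2]: print(c,n,round(r["conf"],2),np.round(r["xy"],0),atz(c,r["xy"],z).round(3))
E
```

```text
top valve_box 0.66 [312. 242.] [ 0.447 -0.171  0.   ]
top valve_box 0.63 [245. 210.] [0.55  0.044 0.   ]
top cover 0.91 [259. 150.] [ 0.734 -0.003  0.07 ]
top cover_lip 0.95 [253. 173.] [0.649 0.017 0.106]
top cover_lip 0.52 [316. 240.] [ 0.444 -0.171  0.106]
top disc_pivot 0.6 [232. 188.] [0.614 0.082 0.056]
top disc_tip 0.49 [223. 209.] [0.546 0.111 0.056]
top plain_pivot 0.59 [265. 200.] [ 0.574 -0.021  0.056]
top plain_tip 0.66 [256. 218.] [0.516 0.007 0.056]
side valve_box 0.77 [258. 227.] [0.552 0.042 0.   ]
side cover_lip 0.87 [233. 178.] [0.641 0.021 0.106]
side disc_pivot 0.6 [232. 212.] [0.602 0.082 0.056]
side disc_tip 0.53 [248. 224.] [0.547 0.095 0.056]
side disc_tip 0.41 [263. 193.] [ 0.576 -0.021  0.056]
side plain_pivot 0.53 [263. 190.] [ 0.583 -0.031  0.056]
side plain_tip 0.52 [280. 208.] [0.512 0.005 0.056]
```

View pics/top2.png

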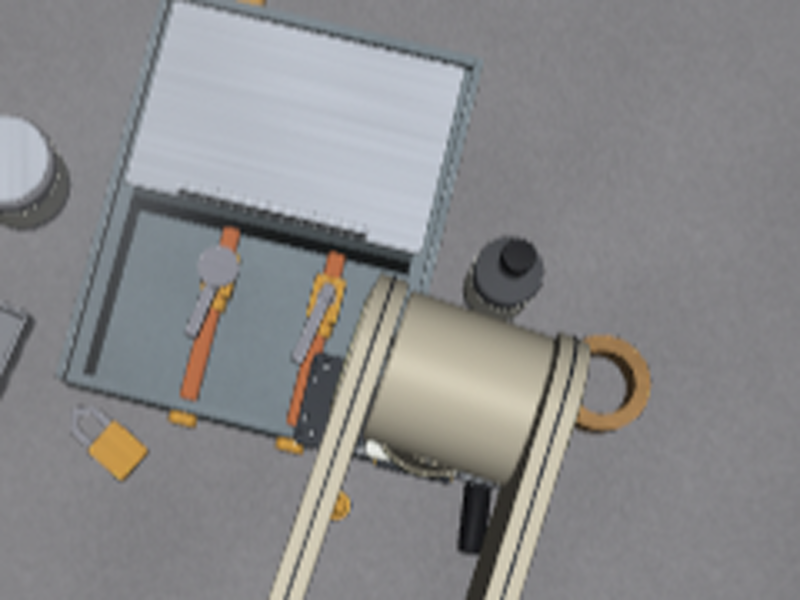

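View pics/side2.png

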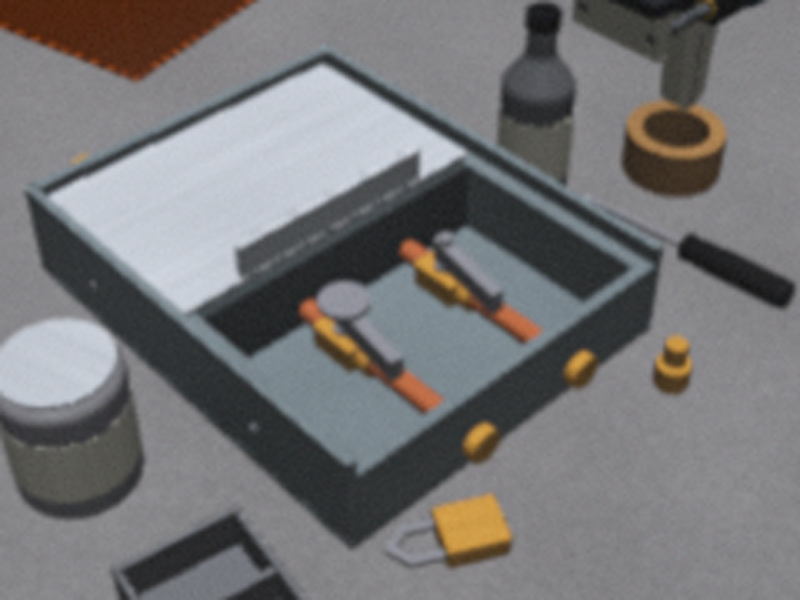

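The chamber is open and the cover is home, with its lip in line with the rear of the chamber. The marked (disc) lever is the left one, pivot (217,265) and tip (192,335) in the top crop. The plain one is at (325,290) to (300,360). I'll place the closed fingers between them.

Call:
apply_moves(steps=[0.38, -0.95, 0, 0, 0, 0, 0, 0.38, -0.95, 0, 0, 0, 0, 0, 0.38, -0.95, 0, 0, 0, 0, 0, 0.38, -0.95, 0, 0, 0, 0, 0, 0.38, -0.95, 0, 0, 0, 0, 0, 0.38, -0.95, 0, 0, 0, 0, 0, 0, 0, 0.9, 0, 0, 0, 0, 0, 0, 0.9, 0, 0, 0, 0, 0, 0, 0.9, 0, 0, 0, 0, 0, 0, 0.9, 0, 0, 0, 0, 0, 0, 0, 0, 0, 0, 0])

```text
t: 9.5
tool_pos: [0.5337, 0.0543, 0.0898]
orientation: [3.116, -0.386, -0.015]
force: [-0.7, 0.4, -0.5]
opening: 0.0002
gripper_force: 0.0
```

```bash
python3 - <<'E'
from h import *
im=eyes.read_camera("side"); x,y=170,150
cv2.imwrite("pics/s3.png",cv2.resize(im[y:y+120,x:x+160,::-1],(800,600),interpolation=cv2.INTER_CUBIC))
s=robot.read_state();d=np.array(s["tool_pos"])[:2]-[.556,.047];a=np.radians(-14.2)
print(s["tool_pos"],d@[np.cos(a),np.sin(a)],d@[-np.sin(a),np.cos(a)])
# path of finger centre, box frame
prev=None
for th in np.r_[np.arange(-.1,1.58,.12),1.62]:
    r=np.interp(th,[0,1.57],[.052,.068]);n=np.array([np.sin(th),np.cos(th)])
    c=np.array([.04,.04])+r*np.array([-np.cos(th),np.sin(th)])-.006*n-[.0075,.0175]
    print(round(th,2),c.round(4),None if prev is None else ((c-prev)*[1,-1]/.03).round(2));prev=c
E
```

```text
[0.53516026 0.05417089 0.09281747] -0.021962065915416502 0.001839642006321297
-0.1 [-0.0186  0.0113] None
0.02 [-0.0198  0.0175] [-0.04 -0.21]
0.14 [-0.0212  0.024 ] [-0.05 -0.22]
0.26 [-0.0219  0.0308] [-0.02 -0.22]
0.38 [-0.0216  0.0377] [ 0.01 -0.23]
0.5 [-0.0205  0.0446] [ 0.04 -0.23]
0.62 [-0.0185  0.0515] [ 0.07 -0.23]
0.74 [-0.0155  0.0582] [ 0.1  -0.22]
0.86 [-0.0117  0.0646] [ 0.13 -0.21]
0.98 [-0.007   0.0706] [ 0.16 -0.2 ]
1.1 [-0.0015  0.0761] [ 0.18 -0.18]
1.22 [0.0047 0.0809] [ 0.21 -0.16]
1.34 [0.0116 0.085 ] [ 0.23 -0.14]
1.46 [0.0191 0.0883] [ 0.25 -0.11]
1.58 [0.0271 0.0906] [ 0.27 -0.07]
1.62 [0.0299 0.0907] [ 0.09 -0.01]
```

View pics/s3.png

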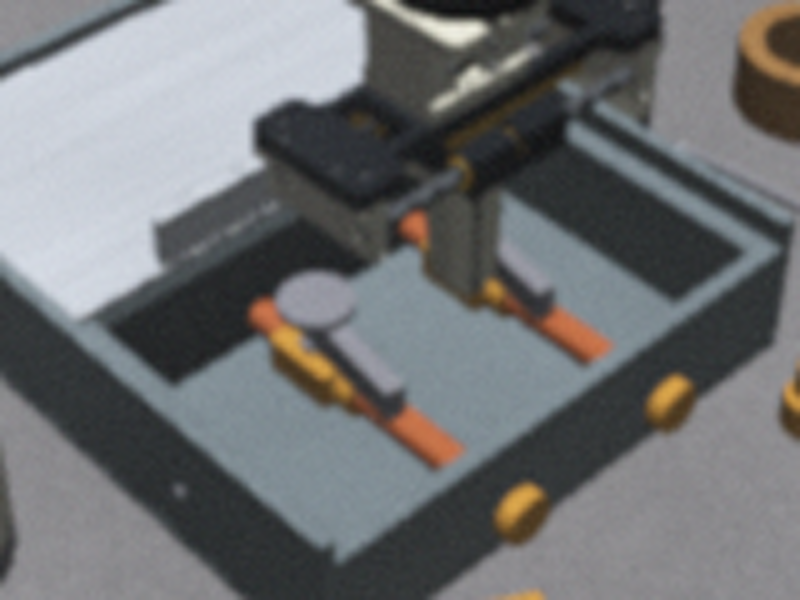

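The closed fingertips, at about (465,300) and still 90 mm up, hang between the two levers, with room on both sides. Going down to 41 mm, then beginning the push to the left.

Call:
apply_moves(steps=[0.05, 0, 0.6, 0, 0, 0, 0, 0.05, 0, 0.6, 0, 0, 0, 0, 0, 0, 0.52, 0, 0, 0, 0, 0, -0.3, 0, 0, 0, 0, 0, -0.04, -0.21, 0, 0, 0, 0, 0, -0.05, -0.22, 0, 0, 0, 0, 0, -0.02, -0.22, 0, 0, 0, 0, 0, 0.01, -0.23, 0, 0, 0, 0, 0, 0, 0, 0, 0, 0, 0, 0])

```text
t: 10.3
tool_pos: [0.5484, 0.0899, 0.0464]
orientation: [-3.117, 0.385, -0.005]
force: [-0.2, -1.0, 3.0]
opening: 0.0004
gripper_force: 1.3
```

```bash
python3 - <<'E'
from h import *
im=eyes.read_camera("side"); x,y=170,150
cv2.imwrite("pics/s4.png",cv2.resize(im[y:y+120,x:x+160,::-1],(800,600),interpolation=cv2.INTER_CUBIC))
s=robot.read_state();d=np.array(s["tool_pos"])[:2]-[.556,.047];a=np.radians(-14.2)
print(s["tool_pos"],d@[np.cos(a),np.sin(a)],d@[-np.sin(a),np.cos(a)],s["force"])
E
```

```text
[0.54778962 0.08947499 0.04579646] -0.018378947299914013 0.03916311696285159 [ 0.26989061 -0.49145931  0.39785429]
```

View pics/s4.png

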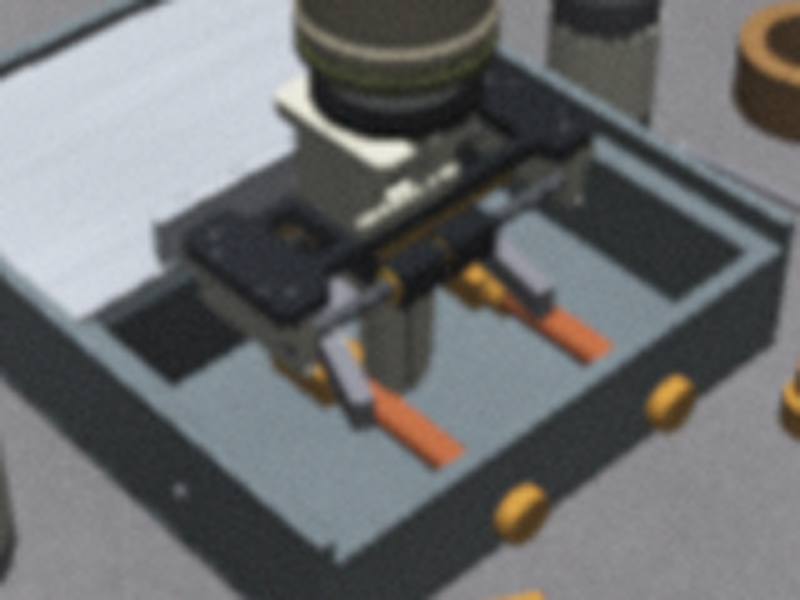

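The finger touches the disc lever at about (380,360) and has begun to turn it; the plain lever at (525,280) hasn't moved. Going on along the arc.

Call:
apply_moves(steps=[-0.06, -0.2, 0.1, 0, 0, 0, 0, 0.07, -0.23, 0, 0, 0, 0, 0, 0.1, -0.22, 0, 0, 0, 0, 0, 0.13, -0.21, 0, 0, 0, 0, 0, 0.16, -0.2, 0, 0, 0, 0, 0, 0.18, -0.18, 0, 0, 0, 0, 0, 0.21, -0.16, 0, 0, 0, 0, 0, 0.23, -0.14, 0, 0, 0, 0, 0, 0.2, -0.11, 0, 0, 0, 0, 0, 0, 0, 0, 0, 0, 0, 0])

```text
t: 11.18
tool_pos: [0.5958, 0.1281, 0.0416]
orientation: [-3.117, 0.387, -0.002]
force: [0.7, -0.1, 0.1]
opening: 0.0004
gripper_force: 0.0
```

Call:
apply_moves(steps=[0.12, -0.04, 0, 0, 0, 0, 0, 0.1, -0.02, 0, 0, 0, 0, 0, 0.08, 0, 0, 0, 0, 0, 0, 0, 0, 0, 0, 0, 0, 0])

```text
t: 11.52
tool_pos: [0.6037, 0.1273, 0.0415]
orientation: [-3.117, 0.387, 0.0]
force: [-1.3, 0.0, -0.6]
opening: 0.0003
gripper_force: 0.7
```

Call:
apply_moves(steps=[0.1, 0, 0, 0, 0, 0, 0, 0.06, 0, 0, 0, 0, 0, 0, 0, 0, 0, 0, 0, 0, 0])

```text
t: 11.77
tool_pos: [0.6041, 0.1273, 0.0413]
orientation: [-3.117, 0.386, 0.014]
force: [-21.1, 5.2, 15.0]
opening: 0.0006
gripper_force: 11.4
```

Call:
apply_moves(steps=[0.06, 0, 0, 0, 0, 0, 0, 0, 0, 0, 0, 0, 0, 0])

```text
t: 11.93
tool_pos: [0.6042, 0.1272, 0.0412]
orientation: [-3.118, 0.385, 0.019]
force: [-29.6, 6.3, 20.9]
opening: 0.0002
gripper_force: 15.4
```

Firm against the stop. Backing off, rising, then clearing out of the camera's view.

Call:
apply_moves(steps=[-0.3, 0, 0, 0, 0, 0, 0, -0.5, 0, 0, 0, 0, 0, 0, 0, 0, -1, 0, 0, 0, 0, 0, 0, -1, 0, 0, 0, 0, 0, 0, -1, 0, 0, 0, 0, 0, 0, -1, 0, 0, 0, 0, 0, 0, -1, 0, 0, 0, 0, 0, 0, -1, 0, 0, 0, 0, -0.8, 1, 0, 0, 0, 0, 0, -0.8, 1, 0, 0, 0, 0, 0, -0.8, 1, 0, 0, 0, 0, 0, -0.8, 1, 0, 0, 0, 0, 0])

```text
t: 12.93
tool_pos: [0.4634, 0.0376, 0.2217]
orientation: [3.118, -0.386, 0.003]
force: [0.3, 0.3, 0.4]
opening: 0.0005
gripper_force: 0.0
```

Call:
apply_moves(steps=[-0.5, 1, 0, 0, 0, 0, 0, 0, 1, 0, 0, 0, 0, 0, 0, 1, 0, 0, 0, 0, 0, 0, 1, 0, 0, 0, 0, 0, 0, 1, 0, 0, 0, 0, 0, 0, 1, 0, 0, 0, 0, 0, 0, 0, 0, 0, 0, 0, 0])

```text
t: 13.52
tool_pos: [0.4047, -0.1369, 0.222]
orientation: [3.114, -0.393, 0.003]
force: [0.4, -0.6, 0.3]
opening: 0.0005
gripper_force: 0.0
```

```bash
python3 - <<'E'
from h import *
a=eyes.read_camera("top")[100:280,150:350]; b=eyes.read_camera("side")[110:290,120:320]
cv2.imwrite("pics/f.png",cv2.resize(np.hstack([a,b])[:,:,::-1],(800,360),interpolation=cv2.INTER_CUBIC))
for n in("disc_pivot","disc_tip","plain_pivot","plain_tip"):
    for r in eyes.place_of("side",n)[:1]: print(n,round(r["conf"],2),atz("side",r["xy"],.056).round(3))
E
```

```text
disc_pivot 0.7 [0.597 0.078 0.056]
disc_tip 0.65 [0.623 0.15  0.056]
plain_pivot 0.49 [ 0.587 -0.035  0.056]
```

View pics/f.png

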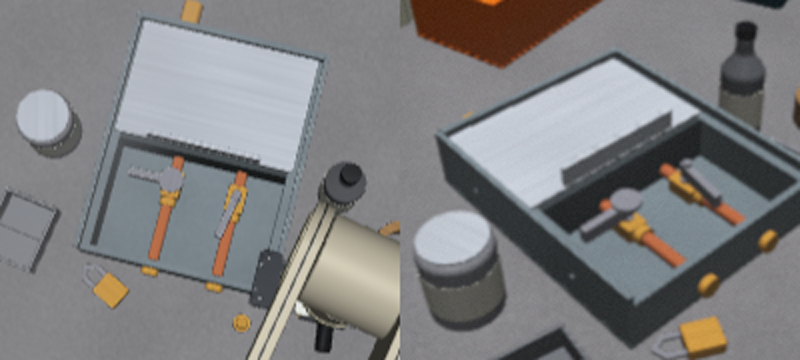

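The final picture shows the cover home and the disc lever pointing left across its pipe, from (172,178) to (130,171). The plain lever and the things around are unchanged, and the hand is clear.

```bash
python3 -c "
from plant import robot
print(robot.close_job())"
```

```text
the job is handed in; nothing more can be done
None
```

I pushed the cover home against its end stop, turned the disc lever shut against its stop, drew the hand clear and handed the job in at about 13.7 s; no verdict came back, but the last pictures show the plain lever and the things around it unmoved.

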